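# Open the film sealer by its concealed catch

### The arm

A 7-joint arm with a two-finger parallel gripper is mounted at the origin on the work surface. World frame = base frame: x ahead of the robot, y to its left, z up, the work surface at z = 0. Lengths are in m, angles in rad, forces in N, time in s.
With the tool pointing down it reaches from about 0.4 to 0.875 m from the base axis. Payload 6.5 kg.
Tool frame: the origin (TCP) lies on the centre line of the jaws, within the pads' length; the fingertips stand 19 mm ahead of it and the grasp point (between the pads) is the TCP (robot.tip_reach is the distance from the TCP to the fingertips, in m); z points along the fingers, y is the line along which they close (so a half turn about z gives the same grasp; the last joint's range is limited). The gripper opens to 85 mm and grips with 20 to 120 N. Pads are 22 mm wide; open, the fingers measure 114 mm over their backs; the gripper's body (76 mm by 85 mm) begins 54 mm behind the grasp point. The pads swing forward as they close: fully open they stand 13 mm farther back than shut.
Start: joints at [-1.203, 0.536, -0.004, 1.538, 0.003, 1.067, -0.071], TCP at [0.273, 0.59, 0.25] pointing down, gripper open.
Joint ranges: [-2.7, 2.7], [-0.37, 2.16], [-1.27, 1.26], [0.24, 2.4], [-1.31, 4.45], [0.19, 1.91], [-2.76, 2.76]. Speed limits (rad/s): [2.39, 2.39, 3.14, 3.14, 3.14, 3.14, 3.14].

### API

Orientations are given as [roll, pitch, yaw] about the fixed x, y, z axes, in that order (R = Rz(yaw) Ry(pitch) Rx(roll)).
In Python, from rig import status, optics, order, robot gives the robot as it stands.
- The arm moves only by the tool carry_out, never from a script. Its argument "rows" is a list of rows, each a list of 3 entries, a list of its own where there are three numbers: the turn, a rotation vector about the tool's x, y, z in rad, then the shift along the tool's x, y, z in cm, then the closure, from -1 (fully open) to 1 (shut). In form: [[[rx, ry, rz], [tx, ty, tz], grip], ...]. A call has 1 to 20 rows; each row shifts and turns the commanded pose from where the row before left it, along the tool's axes as they then stand; what a row does not reach is not made up. A row lasts 1/8 s, in which the tool goes at most 62.5 mm and 10.7 degrees, less where a joint would pass 70% of its speed; a pose out of reach is approached as far as the arm can. A call with a gripper value outside its range is refused whole. The fingers move at their own pace and stop on an object; the grip force is fixed at half the most. Time passes only in rows, so rows that do not move let the fingers close. It gives the time, the measured TCP pose, the force, the opening and the grip force at its end, in the units of the state.
- status.sense(): the state, without advancing time (a new reading comes with each control period).
- optics.grab_frame(name): name is "side" or "top" or "wrist"; returns (picture, depth): 384x512x3 uint8, red, green, blue; 384x512 float32, m along the optical axis (not along the pixel's ray), 0 where there is no reading.
- optics.get_calibration(name): a dict with "K" (3x3 intrinsics, pixels), "R" (3x3) and "t" (3): a world point X has camera coordinates R X + t. Camera axes: x right, y down, z forward; pixel columns grow to the right and rows downward; lengths in m; the calibration is good to about 2 mm. The wrist camera is an equidistant fisheye: a pixel r from the principal point sees the ray r / f radians off the axis. A picture is of the moment at which its call begins: read the wrist's pose just before it. get_calibration takes no time and is no camera call; for the wrist camera it gives the pose at the moment of the call.
- order.job_done(): hands the job in; it is judged then, once.
The state is a dict: "clock": time; "joint_positions": joint angles; "dq": joint speeds; "joint_efforts": joint torques, N m; "tcp_pos": TCP position; "ee_rot": TCP orientation; "ft_force": force on the tool from outside, world axes, zero at the start; "torque": the same for the moment, N m; "finger_gap": finger opening in m; "gripper_force": force on a finger pad.
Only numpy, scipy, OpenCV 4.12 (cv2) and the standard library are available. Lean on these libraries where they do the work, as an engineer would, in place of code of your own. Each camera call takes 0.05 s, during which the arm holds its last target. There are 200 camera calls.

### The job

Pop open the orange film flap of the bench sealer: feel along the bare metal strip in front of the flap for the spot that gives, the concealed flush catch, and press it right in until the flap springs up by itself. Then let go of the catch and take the hand away, leaving the flap standing open. Only touch and press: pick nothing up, and leave the goods and tools around it where they are.

Things in the scene. Friction and masses are not known exactly. Their poses are not given: they have to be found in the camera images.
- sealer: bench film sealer, fixed: low white housing 240 mm deep (its x), 440 long (y), 110 high (z); -x side towards the robot. Origin: centre of the underside, on the table. Its top has a raised blue cover at each end (from y = +-90 mm outward, 116 mm high); between them, front to back: white lip (x -120 to -104 mm), bare metal strip, 6 mm metal lip, orange flap (x -44 to 101 mm), all level
- strip_mid (a point): middle of the top of the bare metal strip, 110 mm above the table, at x -78, y 0 mm of the sealer and with its axes. The strip is 52 mm wide (x), 180 long (y), flat and rigid except at the concealed catch, a push plate of the same metal, 51 (x) by 57 mm (y), its top flush with the strip, on the strip's long centre line, centred at a y between -60 and +60 mm that differs every time
- catch (a joint): how far the concealed catch is pressed straight down, m: 0 at rest, 0.006 fully in. Its spring resists with 2 N at first and 8 N fully in, and returns it; it lets the flap go at 0.004 to 0.005. Its seam is hardly visible: find it by touch. The whole fingertip must be over the plate, else the rigid strip stops it
- flap (a joint): opening angle of the orange flap (145 x 176 mm), rad: 0 shut and locked, up to 1.15 as its near edge swings up and away from the robot about its far edge. Its own spring lifts it in about 1 s once the catch is pressed fully in for a moment, and keeps it up
- date_box_green: loose round clear box of dates with green topping, 146 mm across, 45 mm high, beyond the left (+y) end of the sealer; leave alone. Origin: centre of the underside
- date_box_plain: loose round clear box of dates, 126 mm across, 45 mm high, beyond the right (-y) end of the sealer; leave alone. Origin: centre of the underside
- sprinkle_jar: loose green jar with a white cap, 60 mm across, 90 mm high, on the table to the robot's right front; leave alone. Origin: centre of the underside
- tape_roll: loose roll of clear tape standing on its flat side, 90 mm across, 48 mm high, on the table to the robot's left front; leave alone. Origin: centre of the underside
- label_roll: loose small roll of paper labels, 48 mm across, 30 mm high, lying on the sealer's right (-y) blue cover; leave alone. Origin: centre of the underside
- carton_flat: loose small flat cardboard carton, 120 x 70 x 30 mm, lying on the sealer's left (+y) blue cover; leave alone. Origin: centre of the underside

How it is judged:
On the way, in this order (a step that is already met when the one before it is completed fails the run):
1. the concealed catch is pressed in (value of joint catch above 0.003 m), for 0.02 s.
2. the flap has sprung up (value of joint flap above 0.9 rad), for 0.1 s.
At the end, for the whole second after the job is handed in: the flap stands open by more than 0.9 rad and at rest, the catch has come back out (within 1.5 mm of its rest position), and none of the loose goods and tools has moved more than 30 mm (value of joint flap above 0.9 rad and value of joint catch below 0.0015 m and velocity of joint flap below 0.15 rad/s and distance of each of date_box_green, date_box_plain, sprinkle_jar, tape_roll, label_roll, carton_flat from where it was at the start of the episode below 0.03 m); the robot touches nothing.
It fails at once if a bystander is lifted, carried or pushed more than 30 mm (distance of any of date_box_green, date_box_plain, sprinkle_jar, tape_roll, label_roll, carton_flat from where it was at the start of the episode above 0.03 m).
It also fails if it takes over 45 s, if anything falls off the work surface, if the arm or the gripper's body presses on something with over 40 N, if the wrist force passes 120 N, or if a joint passes its speed limit or range.

## Working session

There is one attempt and no reset: what is moved stays moved. The work goes in short steps, Python scripts to look and compute and a tool call to move; the robot and the scene stay as the last step left them, time stands still between calls to the robot, and variables do not carry over. Pictures are saved under pics/ and viewed, at most 10 in all, crops included, and the job is handed in when it is done.

Besides the shell and the picture viewer there is one more tool, called after "Emit:" as name(argument=value, ...), one argument or row to a line, values as JSON. carry_out: Moves the arm, as the interface text tells. Its arguments: {"type":"object","properties":{"rows":{"type":"array","items":{"type":"array"}}},"required":["rows"]}

```bash
mkdir -p pics; cat > h.py <<'E'
import numpy as np, cv2
from rig import status, optics, order, robot
def pts(name):
    c=optics.get_calibration(name); im,d=optics.grab_frame(name)
    K=np.array(c["K"]);R=np.array(c["R"]);t=np.array(c["t"])
    v,u=np.mgrid[:384,:512]
    P=np.stack([(u-K[0,2])/K[0,0]*d,(v-K[1,2])/K[1,1]*d,d],-1)
    W=(P-t)@R
    return im,d,W
E
python3 - <<'E'
from h import *
im,d,W=pts("top"); cv2.imwrite("pics/top.png",im[...,::-1])
im2,d2,W2=pts("side"); cv2.imwrite("pics/side.png",im2[...,::-1])
h=cv2.cvtColor(im,cv2.COLOR_RGB2HSV)
for n,lo,hi in (("orange",(5,120,100),(22,255,255)),("blue",(95,100,60),(130,255,255))):
    m=cv2.inRange(h,lo,hi)
    cs,_=cv2.findContours(m,0,2)
    for c in cs:
        if cv2.contourArea(c)<150: continue
        mm=np.zeros_like(m);cv2.drawContours(mm,[c],-1,1,-1)
        s=(mm>0)&(d>0); r=cv2.minAreaRect(W[s][:,:2].astype(np.float32)); print(n,cv2.boundingRect(c),r,np.median(W[s],0))
s=status.sense();print(s["clock"],s["tcp_pos"],s["ee_rot"],s["ft_force"],s["finger_gap"])
E
```

```text
orange (198, 132, 56, 48) ((0.6366726160049438, 0.09656434506177902), (0.17644977569580078, 0.14762386679649353), 77.47257995605469) [0.63467497 0.09579767 0.10952711]
blue (241, 137, 48, 70) ((0.5736644864082336, -0.04832737147808075), (0.12725001573562622, 0.23750415444374084), 77.24894714355469) [ 0.57149822 -0.04788433  0.11584746]
blue (158, 119, 49, 69) ((0.6421589851379395, 0.25419119000434875), (0.12802769243717194, 0.23747806251049042), 77.2829360961914) [0.58979605 0.27668804 0.11557845]
0.1 [0.27301751 0.58926657 0.24946335] [-3.13994855e+00  1.24399255e-04  2.70781424e+00] [0.33630354 0.52028344 0.38772108] 0.08532520528894615
```

View pics/top.png

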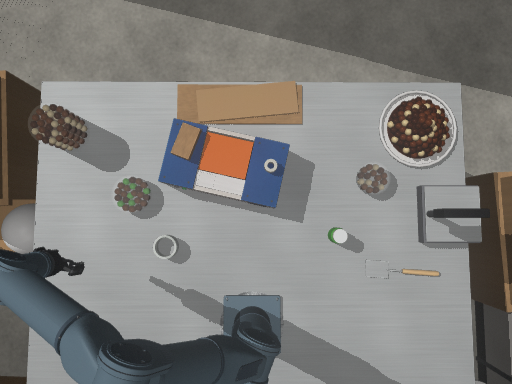

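View pics/side.png

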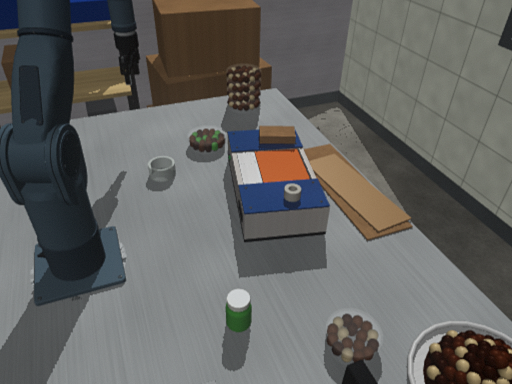

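Top view: the sealer is the blue, orange and blue unit around pixel (225,163), with the strip left-bottom of the flap around (220,185). The side view agrees, and nothing stands on the strip. The sealer's yaw is about -0.223 and strip_mid is about (0.532, 0.120). I'll move above it with the gripper shut and tool x along the strip.

Emit:
carry_out(
  rows=[
    [[0,0,0],[-3.6,-2.64,0],1],
    [[0,0,0],[-3.6,-2.64,0],1],
    [[0,0,0],[-3.6,-2.64,0],1],
    [[0,0,0],[-3.6,-2.64,0],1],
    [[0,0,0],[-3.6,-2.64,0],1],
    [[0,0,0],[-3.6,-2.64,0],1],
    [[0,0,0],[-3.6,-2.64,0],1],
    [[0,0,0],[-3.6,-2.64,0],1],
    [[0,0,0],[-3.6,-2.64,0],1],
    [[0,0,0],[-3.6,-2.64,0],1],
    [[0,0,0],[-3.6,-2.64,0],1],
    [[0,0,0],[-3.6,-2.64,0],1],
    [[0,0,0.17],[0,0,0],1],
    [[0,0,0.17],[0,0,0],1],
    [[0,0,0.17],[0,0,0],1],
    [[0,0,0.17],[0,0,0],1],
    [[0,0,0.17],[0,0,0],1],
    [[0,0,0.17],[0,0,0],1],
    [[0,0,0.17],[0,0,0],1],
    [[0,0,0.17],[0,0,0],1],
  ],
)

```text
clock: 2.6
tcp_pos: [0.5317, 0.1208, 0.25]
ee_rot: [-3.141, 0.0, 1.342]
ft_force: [0.5, -1.0, -0.3]
finger_gap: 0.0002
gripper_force: 0.0
```

```bash
cat >> h.py <<'E'
from scipy.spatial.transform import Rotation as Ro
def rel():
    s=status.sense(); R=Ro.from_euler("xyz",s["ee_rot"]).as_matrix()
    p=np.array(s["tcp_pos"]); C=np.array([.6079,.1029]); ex=np.array([.9753,-.2209]); ey=-np.array([ex[1],-ex[0]])
    q=p[:2]-C
    print("t",s["clock"],"sealer xy mm",(q@ex*1e3).round(1),(q@ey*1e3).round(1),"tip z mm",round((p[2]-.019)*1e3,1),"F",np.round(s["ft_force"],2),"gap",round(s["finger_gap"],4)); return R,p
E
python3 - <<'E'
from h import *
R,p=rel();print(R.round(3),robot.tip_reach)
c=optics.get_calibration("side")
im,d,W=pts("side");cv2.imwrite("pics/side2.png",cv2.resize(im[90:240,170:370],None,fx=3.5,fy=3.5)[...,::-1])
im,d=optics.grab_frame("wrist");cv2.imwrite("pics/w.png",im[...,::-1])
E
```

```text
t 2.6 sealer xy mm -78.2 0.6 tip z mm 231.0 F [ 0.51 -0.96 -0.33] gap 0.0002
[[ 0.226  0.974 -0.001]
 [ 0.974 -0.226 -0.   ]
 [-0.    -0.001 -1.   ]] 0.019
```

View pics/w.png

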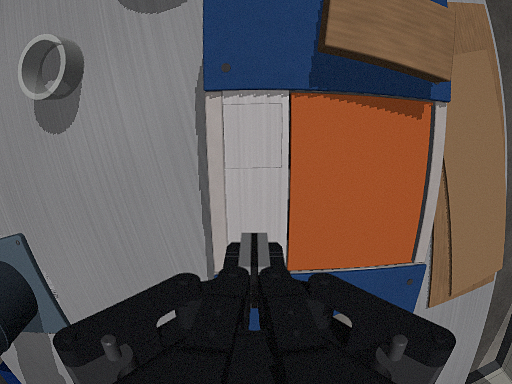

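The wrist view shows a faint seam rectangle on the strip, about columns 225–281 and rows 103–168, on the +y side. I'll cast its rays onto z = 0.110, then confirm by touch.

```bash
python3 - <<'E'
from h import *
c=optics.get_calibration("wrist");K=np.array(c["K"]);R=np.array(c["R"]);t=np.array(c["t"])
C=np.array([.6079,.1029]); ex=np.array([.9753,-.2209]); ey=np.array([.2209,.9753])
for u,v in [(253,103),(253,168),(225,135),(281,135),(253,135),(289,180),(224,180),(253,92)]:
    x=(u-K[0,2])/K[0,0];y=(v-K[1,2])/K[1,1];r=np.hypot(x,y)
    ray=R.T@np.array([x/r*np.sin(r),y/r*np.sin(r),np.cos(r)]);o=-R.T@t
    P=o+ray*(.110-o[2])/ray[2]; q=P[:2]-C; print(u,v,(q@ex*1e3).round(1),(q@ey*1e3).round(1))
E
```

```text
253 103 -78.9 76.7
253 168 -78.9 17.9
225 135 -103.9 48.3
281 135 -53.9 48.3
253 135 -78.9 48.1
289 180 -45.7 6.7
224 180 -105.7 6.7
253 92 -78.9 86.6
```

Emit:
carry_out(
  rows=[
    [[0,0,0],[1.5,0,0],1],
    [[0,0,0],[1.6,0,0],1],
    [[0,0,0],[1.6,0,0],1],
    [[0,0,0],[0,0,2.5],1],
    [[0,0,0],[0,0,2.5],1],
    [[0,0,0],[0,0,2.5],1],
    [[0,0,0],[0,0,2.0],1],
    [[0,0,0],[0,0,1.5],1],
    [[0,0,0],[0,0,0.4],1],
    [[0,0,0],[0,0,0.2],1],
    [[0,0,0],[0,0,0.1],1],
    [[0,0,0],[0,0,0.1],1],
    [[0,0,0],[0,0,0.1],1],
    [[0,0,0],[0,0,0],1],
    [[0,0,0],[0,0,0],1],
  ],
)

```text
clock: 4.58
tcp_pos: [0.5425, 0.1666, 0.1314]
ee_rot: [3.142, -0.0, 1.348]
ft_force: [0.5, 0.3, -0.0]
finger_gap: 0.0001
gripper_force: 0.0
```

```bash
python3 -c "
from h import *
rel()"
```

```text
t 4.575 sealer xy mm -77.9 47.7 tip z mm 112.4 F [ 0.52  0.35 -0.02] gap 0.0001
```

Tip is 2.4 mm above the strip with no contact. I'll press 4 mm and read the force.

Emit:
carry_out(
  rows=[
    [[0,0,0],[0,0,0.1],1],
    [[0,0,0],[0,0,0.1],1],
    [[0,0,0],[0,0,0.1],1],
    [[0,0,0],[0,0,0.1],1],
    [[0,0,0],[0,0,0],1],
    [[0,0,0],[0,0,0],1],
  ],
)

```text
clock: 5.32
tcp_pos: [0.5424, 0.1666, 0.1274]
ee_rot: [-3.142, -0.0, 1.348]
ft_force: [-1.5, -0.3, 4.9]
finger_gap: -0.0001
gripper_force: 2.4
```

It gives softly (4.9 N at 1.6 mm below flush), so this is the catch and I'll press it fully in.

Emit:
carry_out(
  rows=[
    [[0,0,0],[0,0,0.1],1],
    [[0,0,0],[0,0,0.1],1],
    [[0,0,0],[0,0,0.1],1],
    [[0,0,0],[0,0,0.1],1],
    [[0,0,0],[0,0,0],1],
    [[0,0,0],[0,0,0],1],
  ],
)

```text
clock: 6.08
tcp_pos: [0.5425, 0.1666, 0.1237]
ee_rot: [-3.142, -0.0, 1.348]
ft_force: [-3.4, -0.5, 8.4]
finger_gap: -0.0001
gripper_force: 3.5
```

```bash
python3 -c "
from h import *
rel()
im,d=optics.grab_frame('wrist');cv2.imwrite('pics/w2.png',im[...,::-1])"
```

```text
t 6.075 sealer xy mm -77.9 47.7 tip z mm 104.7 F [-3.43 -0.45  8.42] gap -0.0001
```

View pics/w2.png

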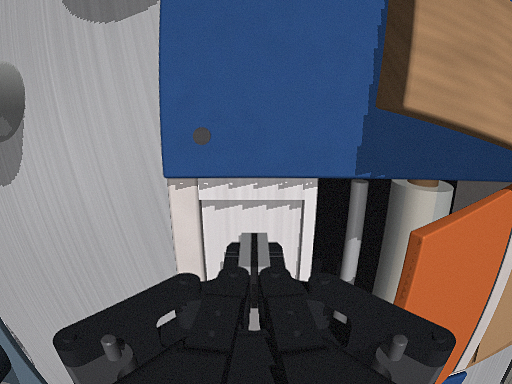

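The flap (orange, right, around (455,290)) has swung up and the rollers under it show. I'll release the catch and retreat upward, then towards the robot.

Emit:
carry_out(
  rows=[
    [[0,0,0],[0,0,-0.3],1],
    [[0,0,0],[0,0,-0.6],1],
    [[0,0,0],[0,0,-1.0],1],
    [[0,0,0],[0,-1.0,-2.0],1],
    [[0,0,0],[0,-1.0,-2.5],1],
    [[0,0,0],[0,-1.0,-2.5],1],
    [[0,0,0],[0,-1.0,-2.5],1],
    [[0,0,0],[0,-1.0,-2],1],
    [[0,0,0],[0,0,0],1],
    [[0,0,0],[0,0,0],1],
    [[0,0,0],[0,0,0],1],
    [[0,0,0],[0,0,0],1],
  ],
)

```text
clock: 7.62
tcp_pos: [0.4936, 0.1774, 0.2566]
ee_rot: [-3.141, 0.001, 1.348]
ft_force: [0.4, 0.0, 0.6]
finger_gap: 0.0001
gripper_force: 0.0
```

```bash
python3 -c "
from h import *
rel()
im,d,W=pts('side');cv2.imwrite('pics/s3.png',im[...,::-1])
m=cv2.inRange(cv2.cvtColor(im,cv2.COLOR_RGB2HSV),(5,190,100),(14,255,255))>0
P=W[m&(d>0)];print(len(P),P[:,2].max(),P[:,2].min())
n=np.linalg.svd(P-P.mean(0),full_matrices=False)[2][2];print('angle',np.arccos(abs(n[2])))"
```

```text
t 7.625 sealer xy mm -127.9 47.4 tip z mm 237.6 F [0.35 0.01 0.6 ] gap 0.0001
14 0.24329583779107747 0.15135891621433084
angle 1.1604178326026968
```

View pics/s3.png

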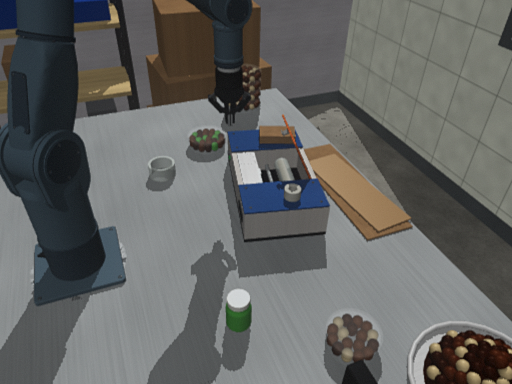

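The flap stands fully open (edge-on at (295,145), about 1.15 rad), the hand is clear and the goods are unmoved.

```bash
python3 -c "
from rig import order
print(order.job_done())"
```

```text
the job is handed in; nothing more can be done
None
```

I found the catch by its seam about 48 mm to the +y side of strip_mid, confirmed it by touch and pressed it in. The flap sprang up to about 1.15 rad, I pulled the hand clear with the goods unmoved in the last picture, and I handed the job in (no verdict was returned).

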